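Make up the car and mower service kits

ROBOT

A 7-joint arm with a two-finger parallel gripper is mounted at the origin on the work surface. World frame = base frame: x ahead of the robot, y to its left, z up, the work surface at z = 0. Lengths are in m, angles in rad, forces in N, time in s.
With the tool pointing down it reaches from about 0.4 to 0.85 m from the base axis. Payload 10.4 kg.
Tool frame: the origin (TCP) lies midway between the tips of the shut fingers; the grasp point (between the pads) lies 19 mm behind it; z points along the fingers, y is the line along which they close (so a half turn about z gives the same grasp; the last joint's range is limited). The gripper opens to 87 mm and grips with 3 to 60 N. Pads are 19 mm wide; open, the fingers measure 117 mm over their backs; the gripper's body (75 mm by 190 mm) begins 51 mm behind the grasp point.
Start: joints at [-1.332, 0.332, -0.065, 1.46, 0.022, 1.35, -0.088], TCP at [0.162, 0.604, 0.189] pointing down, gripper open.
Joint ranges: [-2.6, 2.6], [-0.5, 2.12], [-1.47, 1.34], [0.16, 2.42], [-1.27, 4.41], [0.06, 2.06], [-2.6, 2.6]. Speed limits (rad/s): [2.22, 2.22, 2.79, 2.79, 3.14, 3.14, 3.14].

INTERFACE

Orientations are given as a unit quaternion [x, y, z, w].
In Python, from bench import r gives the robot as it stands.
- The arm moves only by the tool arm_command, never from a script. Its argument "moves" is one flat list of numbers, 4 for each row, row after row: the shift along the tool's x, y, z in cm, then the turn about the tool's z in degrees. A call has 1 to 12 rows; each row shifts and turns the commanded pose from where the row before left it, along the tool's axes as they then stand; what a row does not reach is not made up. A row lasts 1/12 s, in which the tool goes at most 41.7 mm and 7.16 degrees, less where a joint would pass 70% of its speed; a pose out of reach is approached as far as the arm can. A call with a gripper value outside its range is refused whole. "fingers" is the opening in per cent of the stroke, from 0 (shut) to 100 (fully open), set as the call begins (left out, the last holds). The fingers move at their own pace and stop on an object; "squeeze" is the grip in N (left out, the last holds). Time passes only in rows, so rows that do not move let the fingers close. It gives the time, the measured TCP pose, the force, the opening and the grip force at its end, in the units of the state.
- r.read_state(): the state, without advancing time (a new reading comes with each control period).
- r.camera(name): name is "side" or "top"; returns the picture (400x640x3 uint8, red, green, blue); there is no depth.
- r.camera_info(name): a dict with "fx", "fy", "cx", "cy" (pixels), "origin" and "attitude" of the camera in the world. Camera axes: x right, y up, looking along -z (the intrinsics and any distortion apply to the point x, -y, -z); pixel columns grow to the right and rows downward; lengths in m; the calibration is good to about 2 mm. A picture is of the moment at which its call begins. camera_info takes no time and is no camera call.
- r.close_job(): hands the job in; it is judged then, once.
The state is a dict: "time": time; "joint_positions": joint angles; "joint_vel": joint speeds; "joint_torque": joint torques, N m; "ee_pos": TCP position; "eef_rot": TCP orientation; "ft_force": force on the tool from outside, world axes, zero at the start; "torque": the same for the moment, N m; "width": finger opening in m; "grip_force": force on a finger pad.
Only numpy, scipy, OpenCV 4.12 (cv2) and the standard library are available. Lean on these libraries where they do the work, as an engineer would, in place of code of your own. Each camera call takes 0.05 s, during which the arm holds its last target. There are 200 camera calls.

TASK

Make up the two service kits on the garage bench: the orange tray gets the car's kit, the new orange oil filter and the brake pad; the blue tray gets the mower's kit, the air filter, the belt pulley and the spark plug. Set each part down (do not drop it) in the recess of its shape, fully down on the recess floor, the oil filter standing upright and the others lying as they lay on the bench. Leave the old black oil filter, the wrench and the grease tin where they are, and let go of everything at the end.

Things in the scene. Friction and masses are not known exactly. Their poses are not given: they have to be found in the camera images.
- car_tray: Orange car tray, fixed: board 100 (x) by 236 (y) by 10 mm, black-floored recesses 5 mm deep (floor 5 mm above the bench). Origin: centre of underside, z up. Round recess, diameter 78 mm, centre x 0, y +62 mm: oil filter. Rectangular recess 66 (x) by 116 (y) mm, centre x 0, y -50 mm: brake pad, length along tray y, either way round.
- mower_tray: Blue mower tray, fixed: board 116 (x) by 290 (y) by 10 mm, recesses and origin as car_tray. Rectangle 76 (x) by 116 (y) mm, centre x 0, y -77 mm: air filter, length along tray y. Round, diameter 76, centre x 0, y +31: pulley. Narrow slot 96 (x) by 40 (y), centre x 0, y +115: spark plug, length along tray x. Either way round. Placed plug and pulley are 42 mm apart.
- oil_filter: New oil filter of the car: an upright orange can with a bright steel ring at its foot and flutes near its domed top, diameter 62 mm, 75 mm tall, about 0.28 kg. Origin: centre of the underside, z up. Loose.
- brake_pad: Brake pad lying flat: a bright steel backing plate 100 (x) by 50 (y) by 6 mm with a dark grey friction block on it, in two halves with a slot between, together 79 (x) by 44 (y) by 12 mm; 18 mm tall in all, about 0.32 kg. Origin: centre of the underside, x along its length, z up. Loose; above 6 mm it is gripped by the 44 mm wide block.
- air_filter: Mower's air filter panel lying flat: green plastic frame with white paper pleats on top, rigid, 100 (x) by 60 (y) by 28 mm, about 0.09 kg. Origin: centre of the underside, x along its length, z up. Loose.
- pulley: Mower's belt pulley lying flat: a bright aluminium grooved disc with a dark hub, diameter 60 mm, 24 mm tall, about 0.16 kg. Origin: centre of the underside, z up. Loose.
- spark_plug: Mower's spark plug lying on a flat of its steel hexagon: 78 mm long along its x, white insulator towards +x, brass-coloured thread towards -x. The hexagon is 22 mm long, 21 mm across flats (its height) and 24 mm across corners (its width as it lies). 0.06 kg. Origin: on the axis, mid-hexagon, 10.4 mm above its support. Loose; grip by the hexagon.
- old_filter: Old, used oil filter, black with a dark ring, otherwise shaped like the new one: diameter 62 mm, 75 mm tall, upright among the stock. Origin: centre of the underside. Loose; a bystander, to be left alone.
- wrench: Steel wrench lying flat off to the robot's right, 170 mm long along its x. A loose bystander, to be left alone.
- grease_tin: Flat yellow tin with a thin steel band off to the robot's left, diameter 72 mm, 30 mm tall. Origin: centre of the underside. A loose bystander, to be left alone.
There are look-alikes about, which are no part of the job. Of the things like the oil_filter, leave any that is green; of the rest the larger one is meant. There is more than one size of the pulley; the one meant has the size given above.

How it is judged:
At the end, for the whole second after the job is handed in: All five parts rest, released, in their recesses: origin within 11 mm of the recess centre in tray x and y, on its floor (within 2.5 mm; plug 3 mm), all but the plug within 0.1 rad of upright. Old filter, wrench and tin within 20 mm of their start (x of oil_filter in the frame of car_tray between -0.011 and 0.011 m and y of oil_filter in the frame of car_tray between 0.051 and 0.073 m and z of each of oil_filter, brake_pad in the frame of car_tray below 0.0075 m and x of brake_pad in the frame of car_tray between -0.011 and 0.011 m and y of brake_pad in the frame of car_tray between -0.061 and -0.039 m and x of air_filter in the frame of mower_tray between -0.011 and 0.011 m and y of air_filter in the frame of mower_tray between -0.088 and -0.066 m and z of each of air_filter, pulley in the frame of mower_tray below 0.0075 m and x of pulley in the frame of mower_tray between -0.011 and 0.011 m and y of pulley in the frame of mower_tray between 0.02 and 0.042 m and x of spark_plug in the frame of mower_tray between -0.011 and 0.011 m and y of spark_plug in the frame of mower_tray between 0.104 and 0.126 m and z of spark_plug in the frame of mower_tray below 0.0185 m and linear speed of each of oil_filter, brake_pad, air_filter, pulley, spark_plug below 0.02 m/s and contact force between each of oil_filter, brake_pad, air_filter, pulley, spark_plug and the fingers below 0.1 N and angle between each of oil_filter, brake_pad, air_filter, pulley's own z axis and vertical below 0.1 rad and distance of each of old_filter, wrench, grease_tin from where it was at the start of the episode below 0.02 m); the robot touches nothing.
It fails at once if the old filter, the wrench or the grease tin is pushed more than 20 mm from where it stood (distance of any of old_filter, wrench, grease_tin from where it was at the start of the episode above 0.02 m).
It fails at once if a part is dropped: in the air, held by nothing, more than about 45 mm above the bench ((contact force between oil_filter and anything else below 0.02 N and height (world z) of oil_filter above 0.045 m) or (contact force between brake_pad and anything else below 0.02 N and height (world z) of brake_pad above 0.045 m) or (contact force between air_filter and anything else below 0.02 N and height (world z) of air_filter above 0.045 m) or (contact force between pulley and anything else below 0.02 N and height (world z) of pulley above 0.045 m) or (contact force between spark_plug and anything else below 0.02 N and height (world z) of spark_plug above 0.055 m)).
It also fails if it takes over 138 s, if anything falls off the work surface, if the arm or the gripper's body presses on something with over 40 N, if the wrist force passes 120 N, or if a joint passes its speed limit or range.

## Working session

There is one attempt and no reset: what is moved stays moved. The work goes in short steps, Python scripts to look and compute and a tool call to move; the robot and the scene stay as the last step left them, time stands still between calls to the robot, and variables do not carry over. Pictures are saved under pics/ and viewed, at most 14 in all, crops included, and the job is handed in when it is done.

Besides the shell and the picture viewer there is one more tool, called after "Request:" as name(argument=value, ...) on one line, values as JSON. arm_command: Moves the arm, as the interface text tells. Its arguments: {"type":"object","properties":{"moves":{"type":"array"},"fingers":{"type":"number"},"squeeze":{"type":"number"}},"required":["moves"]}

```bash
mkdir -p pics; ls; python3 - <<'E'
from bench import r
import cv2
for n in("top","side"):
    im=r.camera(n); cv2.imwrite(f"pics/{n}0.png",im[:,:,::-1]); print(n,r.camera_info(n))
s=r.read_state(); print(s)
E
```

```text
pics
top {'fx': 417.8797279739282, 'fy': 417.8797279739282, 'cx': 319.05138870446405, 'cy': 206.25927081920992, 'origin': array([ 0.23706945, -0.02084401,  1.41627145]), 'attitude': array([-0.06449121,  0.04555806,  0.71232246, -0.69739663])}
side {'fx': 474.750488056717, 'fy': 474.750488056717, 'cx': 315.2329059147986, 'cy': 201.0736710098955, 'origin': array([-0.27103981, -0.88205285,  0.69121187]), 'attitude': array([ 0.46745565, -0.16130268, -0.30296937,  0.81466326])}
{'time': 0.1, 'joint_positions': array([-1.33160878,  0.33281433, -0.06471393,  1.46085106,  0.02158932,
        1.34992358, -0.08853912]), 'joint_vel': array([-5.07413244e-04, -1.20446591e-03, -1.16267433e-03, -6.83139819e-04,
        2.73699958e-05,  1.16782829e-04, -5.59560583e-04]), 'joint_torque': array([ 1.12511203e-03, -6.24547577e+01,  2.44123244e-02, -3.90712523e+01,
       -6.14928477e-02,  3.66296503e-02,  9.09853406e-05]), 'ee_pos': array([0.16164573, 0.6033231 , 0.18813303]), 'eef_rot': array([ 1.30524866e-01,  9.91444822e-01, -6.47626098e-04, -6.27471104e-05]), 'ft_force': array([0.91378838, 0.13208891, 0.24553728]), 'torque': array([-0.0041547 ,  0.00366432,  0.02684608]), 'grip_force': 0.0, 'width': 0.08694379690051658}
```

View pics/top0.png

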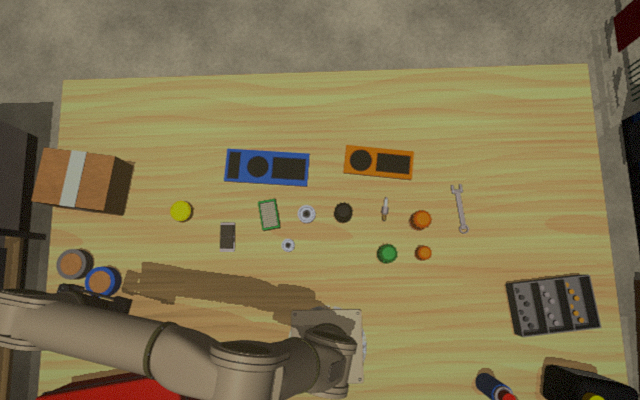

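View pics/side0.png

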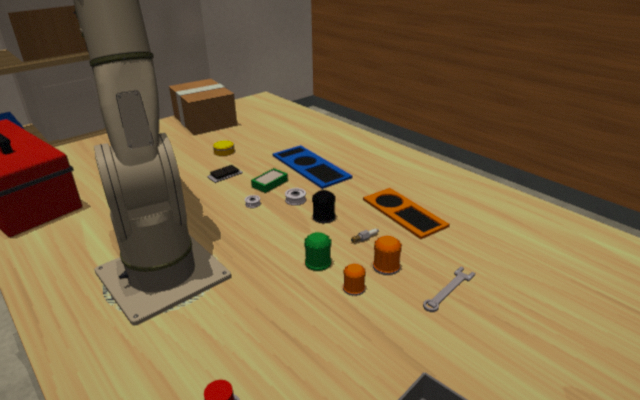

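The top view shows the blue tray near (267,167), orange tray (379,162) and brake pad (227,236). It also shows the air filter (269,214), pulley (306,214), small pulley (288,245), old filter (343,212), plug (385,208) and new oil filter (421,219). I'll enlarge these.

```bash
python3 - <<'E'
import cv2
t=cv2.imread("pics/top0.png"); s=cv2.imread("pics/side0.png")
def c(im,x,y,w,h,k,n): cv2.imwrite(f"pics/{n}.png",cv2.resize(im[y:y+h,x:x+w],None,fx=k,fy=k,interpolation=cv2.INTER_CUBIC))
c(t,165,140,160,120,5,"tl"); c(t,325,140,160,120,5,"tr"); c(s,200,135,260,165,3,"sc")
E
```

```text
(no output)
```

View pics/tl.png

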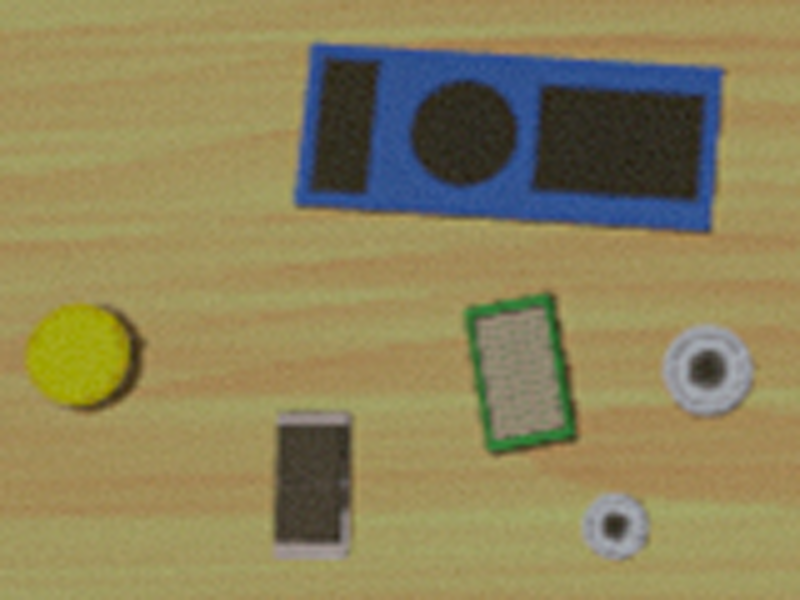

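View pics/tr.png

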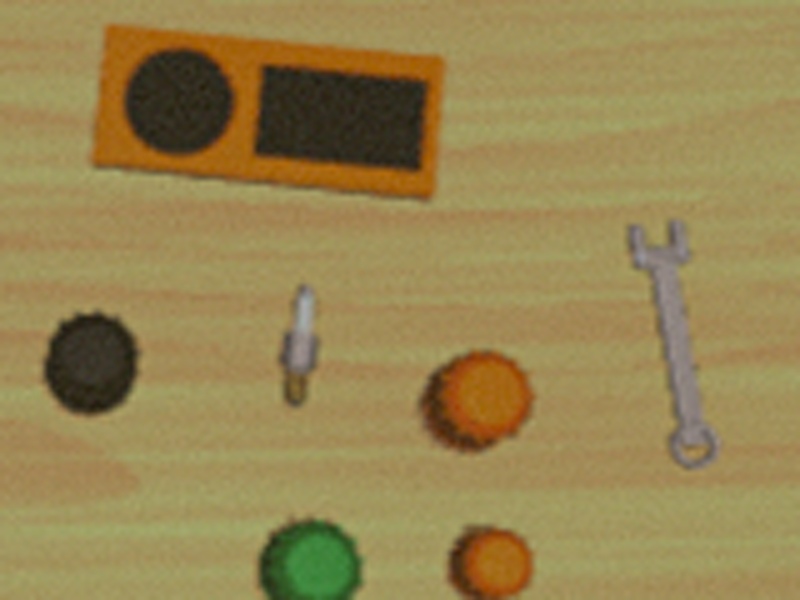

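View pics/sc.png

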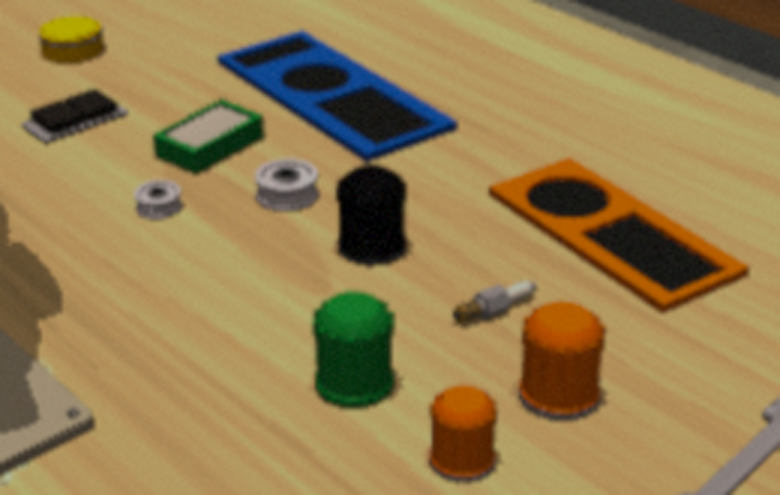

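```bash
cat > h.py <<'E'
import numpy as np
from scipy.spatial.transform import Rotation as R
from bench import r
CI={n:r.camera_info(n) for n in("top","side")}
def ray(n,u,v):
    c=CI[n]; d=R.from_quat(c["attitude"]).apply([(u-c["cx"])/c["fx"],-(v-c["cy"])/c["fy"],-1]); return c["origin"],d
def onz(n,u,v,z):
    o,d=ray(n,u,v); return o+d*(z-o[2])/d[2]
def proj(n,p):
    c=CI[n]; q=R.from_quat(c["attitude"]).inv().apply(np.asarray(p)-c["origin"]); return np.array([c["cx"]+c["fx"]*q[0]/-q[2],c["cy"]-c["fy"]*q[1]/-q[2]])
def tri(a,b):
    (o,d),(p,e)=ray("top",*a),ray("side",*b); s=np.linalg.lstsq(np.c_[d,-e],p-o,rcond=None)[0]
    A,B=o+s[0]*d,p+s[1]*e; return (A+B)/2,np.linalg.norm(A-B)
tl=lambda u,v:((u+.5)/5-.5+165,(v+.5)/5-.5+140)
tr=lambda u,v:((u+.5)/5-.5+325,(v+.5)/5-.5+140)
sc=lambda u,v:((u+.5)/3-.5+200,(v+.5)/3-.5+135)
E
python3 - <<'E'
from h import *
np.set_printoptions(precision=4,suppress=True)
P={'mow':(tl,[(313,44),(296,206),(722,69),(711,231)],[(302,33),(219,60),(456,126),(370,152)]),
'car':(tr,[(106,25),(93,165),(444,58),(433,199)],[(570,160),(490,190),(747,269),(664,303)]),
'air':(tl,[(466,310),(552,294),(577,439),(494,453)],[(222,102),(263,124),(197,156),(156,142)]),
'pul':(tl,[(708,371)],[(288,172)]),'plug':(tr,[(305,286),(300,352),(294,404)],[(533,288),(492,301),(459,316)]),
'pad':(tl,[(313,485)],[(75,112)]),'oil':(tr,[(485,395)],[(562,328)])}
Z=dict(mow=.01,car=.01,air=.028,pul=.024,plug=.0104,pad=.018,oil=.06)
for k,(f,a,b) in P.items():
    for i,j in zip(a,b):
        p,e=tri(f(*i),sc(*j)); print(k,p,round(e,4),'plane',onz('top',*f(*i),Z[k]),'side',onz('side',*sc(*j),Z[k]))
    A=np.array([onz('top',*f(*i),Z[k]) for i in a]); print('  mean',A.mean(0))
    if k in('mow','car'):
        y=(A[0]+A[1]-A[2]-A[3])/2; print('  len',np.linalg.norm(y),'yaw',np.degrees(np.arctan2(y[1],y[0]))-90)
    if k=='air':
        y=(A[0]+A[1]-A[2]-A[3])/2; print('  len',np.linalg.norm(y),'yaw',np.degrees(np.arctan2(y[1],y[0])))
for q in [(279,411),(352,413),(349,559),(275,556)]: print('padcorner',onz('top',*tl(*q),.006))
for nm,q in dict(slot=(346,126),rnd=(465,133),rect=(619,142)).items(): print(nm,onz('top',*tl(*q),.01))
for nm,q in dict(rnd=(179,102),rect=(342,118)).items(): print('car',nm,onz('top',*tr(*q),.01))
print('old',onz('top',*tr(92,362),.05),'tin',onz('top',*tl(79,355),.03),'small',onz('top',*tr(492,566),.045),'green',onz('top',*tr(312,565),.06),'smallpul',onz('top',*tl(616,526),.02))
E
```

```text
mow [0.6708 0.3352 0.0056] 0.0041 plane [0.6712 0.333  0.01  ] side [0.6629 0.3282 0.01  ]
mow [0.5563 0.3451 0.0035] 0.0013 plane [0.5554 0.3431 0.01  ] side [0.5479 0.3339 0.01  ]
mow [0.6453 0.048  0.0035] 0.0047 plane [0.6453 0.0463 0.01  ] side [0.6342 0.0401 0.01  ]
mow [0.5305 0.0552 0.0119] 0.0009 plane [0.5305 0.0556 0.01  ] side [0.5332 0.0576 0.01  ]
  mean [0.6006 0.1945 0.01  ]
  len 0.28822963925769096 yaw -5.046781117164187
car [ 0.6736 -0.0818  0.0062] 0.0026 plane [ 0.6735 -0.0824  0.01  ] side [ 0.6669 -0.0858  0.01  ]
car [ 0.574  -0.0702  0.0061] 0.0018 plane [ 0.5738 -0.0706  0.01  ] side [ 0.5683 -0.0745  0.01  ]
car [ 0.6428 -0.3142  0.0067] 0.0041 plane [ 0.6434 -0.315   0.01  ] side [ 0.6361 -0.3162  0.01  ]
car [ 0.5437 -0.3019  0.0103] 0.0007 plane [ 0.544  -0.3022  0.01  ] side [ 0.5436 -0.3015  0.01  ]
  mean [ 0.6087 -0.1926  0.01  ]
  len 0.23399482531549073 yaw -7.358355282483984
air [0.4755 0.2232 0.0235] 0.0038 plane [0.4764 0.2214 0.028 ] side [0.4688 0.2166 0.028 ]
air [0.4859 0.1659 0.0164] 0.0051 plane [0.486 0.163 0.028] side [0.4706 0.1489 0.02
[... 705 characters left out ...]
  0.0104]
pad [0.3601 0.3286 0.0117] 0.0029 plane [0.3609 0.3263 0.018 ] side [0.353  0.3181 0.018 ]
  mean [0.3609 0.3263 0.018 ]
oil [ 0.4006 -0.3172  0.0625] 0.0032 plane [ 0.4021 -0.3189  0.06  ] side [ 0.4017 -0.3144  0.06  ]
  mean [ 0.4021 -0.3189  0.06  ]
padcorner [0.4131 0.3534 0.006 ]
padcorner [0.4106 0.3032 0.006 ]
padcorner [0.3113 0.304  0.006 ]
padcorner [0.3144 0.3544 0.006 ]
slot [0.6115 0.309  0.01  ]
rnd [0.6043 0.2257 0.01  ]
rect [0.595  0.1185 0.01  ]
car rnd [ 0.6169 -0.1312  0.01  ]
car rect [ 0.6026 -0.2429  0.01  ]
old [ 0.4311 -0.0648  0.05  ] tin [0.4514 0.4841 0.03  ] small [ 0.2922 -0.3203  0.045 ] green [ 0.2946 -0.2021  0.06  ] smallpul [0.3289 0.1215 0.02  ]
```

The crops give tray corners, part corners and tops that agree within a few mm between the two views. I'll start with the brake pad: above it first, then down.

Request:
arm_command(moves=[-2.65,-2.13,0,0,-2.65,-2.13,0,0,-2.65,-2.13,0,0,-2.65,-2.13,0,0,-2.65,-2.13,0,0,-2.65,-2.13,0,0,-2.65,-2.13,0,0,-2.65,-2.13,0,0,-2.65,-2.13,0,0,-2.65,-2.13,0,0,0,0,0,-7.1,0,0,0,-7.1], fingers=100, squeeze=25)

```text
time: 1.1
ee_pos: [0.3639, 0.3273, 0.1887]
eef_rot: [0.006, 1.0, -0.0, -0.0]
ft_force: [-1.0, 0.8, 1.0]
width: 0.0871
grip_force: 0.0
```

```bash
cat >> h.py <<'E'
def to(x,y,z,psi):
    s=r.read_state(); p=s["ee_pos"]; M=R.from_quat(s["eef_rot"]).as_matrix()
    cur=np.degrees(np.arctan2(-M[0,1],M[1,1])); d=100*M.T@(np.array([x,y,z])-p)
    print("t %.1f pos"%s["time"],p.round(4),"psi %.1f"%cur,"tilt",M[:,2].round(3),"shift cm",d.round(2),"turn %.1f"%-(psi-cur),"w %.4f g %.1f"%(s["width"],s["grip_force"]),"j",s["joint_positions"].round(2)[[0,4,6]])
E
python3 -c "
from h import *; to(.3624,.3288,.009,-.5)"
```

```text
t 1.1 pos [0.3639 0.3273 0.1887] psi -0.7 tilt [-0. -0. -1.] shift cm [ 0.15  0.15 17.97] turn -0.2 w 0.0871 g 0.0 j [-0.97 -0.    0.74]
```

Request:
arm_command(moves=[0.15,0.15,3.5,0,0,0,3.5,0,0,0,3.5,0,0,0,3.5,0,0,0,2,0,0,0,1,0,0,0,0.6,0,0,0,0.3,0,0,0,0,0,0,0,0,0])

```text
time: 1.93
ee_pos: [0.3618, 0.3316, 0.011]
eef_rot: [0.007, 1.0, 0.001, 0.001]
ft_force: [-0.1, 0.8, -0.6]
width: 0.0868
grip_force: 0.0
```

Request:
arm_command(moves=[0,0,0,0,0,0,0,0,0,0,0,0,0,0,0,0,0,0,0,0,0,0,0,0,0,0,0,0,0,0,0,0], fingers=0)

```text
time: 2.6
ee_pos: [0.3611, 0.3309, 0.0098]
eef_rot: [0.007, 1.0, 0.0, -0.0]
ft_force: [0.7, 0.9, 0.3]
width: 0.0416
grip_force: 0.0
```

Request:
arm_command(moves=[0,0,0,0,0,0,0,0,0,0,0,0])

```text
time: 2.85
ee_pos: [0.3611, 0.3309, 0.0098]
eef_rot: [0.007, 1.0, 0.0, -0.0]
ft_force: [0.4, -0.8, -0.9]
width: 0.022
grip_force: 0.0
```

The fingers closed past the block without gripping. I'll look before moving.

```bash
python3 - <<'E'
from h import *; import cv2
a=r.camera("top")[190:290,170:290,::-1]; b=r.camera("side")[120:220,170:290,::-1]
cv2.imwrite("pics/p1.png",cv2.resize(np.hstack([a,b]),None,fx=3.3,fy=3.3,interpolation=cv2.INTER_CUBIC)); to(.3624,.3288,.009,-.5)
E
```

```text
t 3.0 pos [0.3611 0.331  0.0098] psi -0.8 tilt [-0.  0. -1.] shift cm [-0.13 -0.22  0.08] turn -0.3 w 0.0136 g 0.0 j [-0.96 -0.04  0.75]
```

View pics/p1.png

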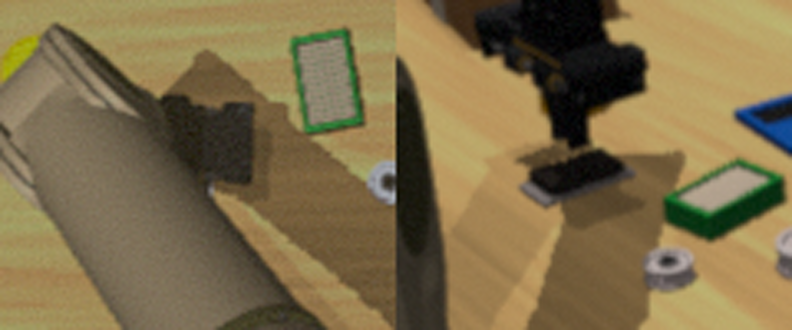

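```bash
python3 - <<'E'
from h import *
for p in[(.361,.331,.01),(.361,.331,.03),(.361,.36,.01),(.361,.331,.05)]:
    print(p,(proj("side",p)-[170,120])*3.3+[396,0],(proj("top",p)-[170,190])*3.3)
E
```

```text
(0.361, 0.331, 0.01) [577.62291206 171.89772116] [186.10746617 154.39741203]
(0.361, 0.331, 0.03) [575.14908161 153.14851091] [181.22548877 152.76453695]
(0.361, 0.36, 0.01) [562.10777463 161.75427121] [158.06887214 154.99817864]
(0.361, 0.331, 0.05) [572.64104597 134.14005888] [176.20349627 151.08483102]
```

```bash
python3 - <<'E'
from h import *; import cv2
b=r.camera("side")[130:200,190:265,::-1]; o=cv2.imread("pics/side0.png")[130:200,190:265]
cv2.imwrite("pics/p2.png",cv2.resize(np.hstack([b,o]),None,fx=5.3,fy=5.3,interpolation=cv2.INTER_CUBIC)); to(.3624,.3288,.009,-.5)
E
```

```text
t 3.0 pos [0.3611 0.331  0.0099] psi -0.8 tilt [-0.  0. -1.] shift cm [-0.13 -0.21  0.09] turn -0.3 w 0.0099 g 0.0 j [-0.96 -0.04  0.75]
```

View pics/p2.png

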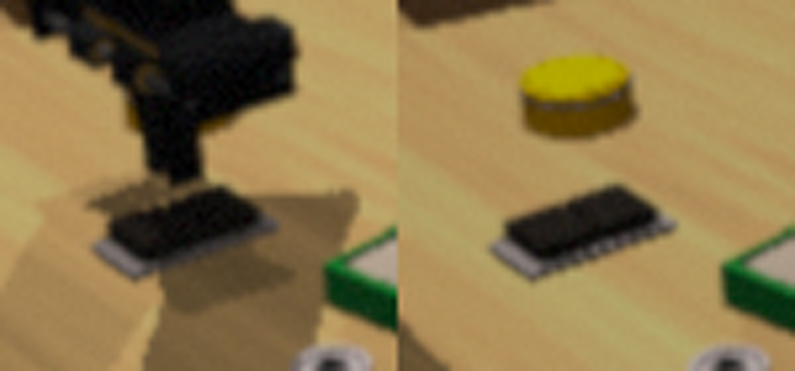

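The pad hasn't moved, and the finger tips look about 3 cm higher than the state says. I'll check on clear bench beside the pad.

Request:
arm_command(moves=[0,0,-3,0,0,-4,0,0,0,-4,0,0,0,0,2.5,0,0,0,0,0,0,0,0,0,0,0,0,0,0,0,0,0])

```text
time: 3.67
ee_pos: [0.3603, 0.2522, 0.0156]
eef_rot: [0.006, 1.0, 0.0, 0.0]
ft_force: [-0.2, -0.1, 0.1]
width: 0.0002
grip_force: 0.0
```

```bash
python3 - <<'E'
from h import *; import cv2
a=r.camera("top")[200:270,205:280,::-1];b=r.camera("side")[130:200,190:265,::-1]
cv2.imwrite("pics/p3.png",cv2.resize(np.hstack([a,b]),None,fx=5.3,fy=5.3,interpolation=cv2.INTER_CUBIC)); to(.3624,.25,.009,-.5)
p=r.read_state()["ee_pos"]
print((proj("top",p)-[205,200])*5.3,(proj("side",p)-[190,130])*5.3+[397,0])
E
```

```text
t 3.8 pos [0.3602 0.2519 0.0154] psi -0.7 tilt [ 0.001  0.001 -1.   ] shift cm [-0.22 -0.19  0.64] turn -0.2 w 0.0004 g 0.0 j [-0.89 -0.03  0.87]
[234.75048104 192.84968509] [651.86562575 261.84521905]
```

View pics/p3.png

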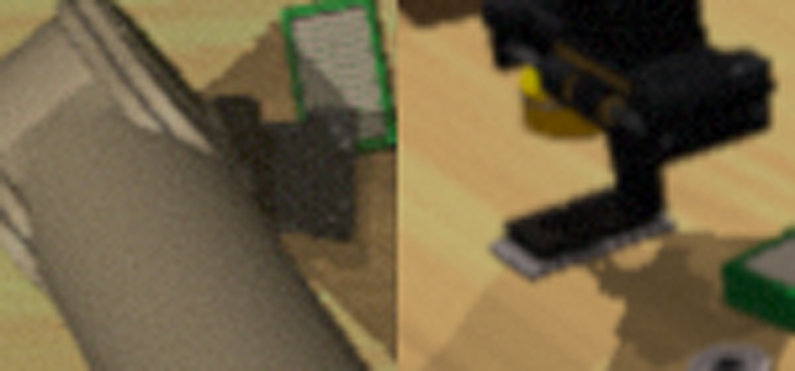

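The shut tips show at about (638,215) in the right panel, where the state's TCP projects to (652,262). The tips therefore really are about 3 cm higher than reported. I'll probe the bench gently to measure this.

Request:
arm_command(moves=[0,0,0.5,0,0,0,0.3,0,0,0,0.3,0,0,0,0,0,0,0,0,0])

```text
time: 4.18
ee_pos: [0.3598, 0.2508, 0.0035]
eef_rot: [0.007, 1.0, -0.0, -0.0]
ft_force: [-0.4, -0.8, -0.2]
width: 0.0004
grip_force: 0.0
```

Request:
arm_command(moves=[0,0,0.3,0,0,0,0.3,0,0,0,0,0,0,0,0,0])

```text
time: 4.52
ee_pos: [0.3599, 0.2508, -0.0023]
eef_rot: [0.007, 1.0, -0.0, -0.0]
ft_force: [0.3, 0.5, -0.4]
width: 0.0007
grip_force: 0.0
```

Already below zero with no contact, so the offset is confirmed.

Request:
arm_command(moves=[0,0,0.4,0,0,0,0.4,0,0,0,0.4,0,0,0,0,0,0,0,0,0])

```text
time: 4.93
ee_pos: [0.3598, 0.2507, -0.0145]
eef_rot: [0.007, 1.0, -0.0, -0.0]
ft_force: [-0.4, 0.7, -0.2]
width: 0.0005
grip_force: 0.0
```

Request:
arm_command(moves=[0,0,0.2,0,0,0,0.2,0,0,0,0,0,0,0,0,0])

```text
time: 5.27
ee_pos: [0.3599, 0.2509, -0.0182]
eef_rot: [0.007, 1.0, -0.0, -0.0]
ft_force: [-0.3, -0.6, 0.2]
width: 0.0003
grip_force: 0.0
```

Request:
arm_command(moves=[0,0,0.2,0,0,0,0.2,0,0,0,0,0,0,0,0,0])

```text
time: 5.6
ee_pos: [0.3599, 0.2509, -0.0223]
eef_rot: [0.007, 1.0, -0.0, -0.0]
ft_force: [-0.2, -0.1, -0.2]
width: 0.0002
grip_force: 0.0
```

Request:
arm_command(moves=[0,0,0.2,0,0,0,0,0,0,0,0,0])

```text
time: 5.85
ee_pos: [0.36, 0.2509, -0.0242]
eef_rot: [0.007, 1.0, 0.0, -0.0]
ft_force: [0.1, -0.0, -0.1]
width: 0.0007
grip_force: 0.0
```

Request:
arm_command(moves=[0,0,0.2,0,0,0,0,0,0,0,0,0])

```text
time: 6.1
ee_pos: [0.3599, 0.2509, -0.0263]
eef_rot: [0.007, 1.0, -0.0, -0.0]
ft_force: [-0.8, 1.0, 0.4]
width: 0.0004
grip_force: 0.0
```

Request:
arm_command(moves=[0,0,0.2,0,0,0,0,0,0,0,0,0])

```text
time: 6.35
ee_pos: [0.3599, 0.2509, -0.0283]
eef_rot: [0.007, 1.0, -0.0, -0.0]
ft_force: [0.8, 0.0, 0.3]
width: 0.0006
grip_force: 0.0
```

Request:
arm_command(moves=[0,0,0.15,0,0,0,0,0,0,0,0,0])

```text
time: 6.6
ee_pos: [0.36, 0.2509, -0.0297]
eef_rot: [0.007, 1.0, -0.0, -0.0]
ft_force: [-0.3, 0.1, -0.4]
width: 0.0005
grip_force: 0.0
```

Request:
arm_command(moves=[0,0,0.15,0,0,0,0,0,0,0,0,0])

```text
time: 6.85
ee_pos: [0.3599, 0.2509, -0.0312]
eef_rot: [0.007, 1.0, -0.0, -0.0]
ft_force: [0.0, -0.4, 0.4]
width: 0.0007
grip_force: 0.0
```

Request:
arm_command(moves=[0,0,0.15,0,0,0,0,0,0,0,0,0])

```text
time: 7.1
ee_pos: [0.36, 0.2509, -0.0327]
eef_rot: [0.007, 1.0, -0.0, -0.0]
ft_force: [0.4, 0.5, 0.4]
width: 0.0002
grip_force: 0.0
```

Request:
arm_command(moves=[0,0,0.15,0,0,0,0,0,0,0,0,0])

```text
time: 7.35
ee_pos: [0.3601, 0.2511, -0.0333]
eef_rot: [0.007, 1.0, 0.0, -0.0]
ft_force: [-5.0, -4.2, 16.8]
width: 0.0003
grip_force: 8.3
```

```bash
python3 - <<'E'
from h import *; import cv2
a=r.camera("top")[200:270,205:280,::-1];b=r.camera("side")[130:200,190:265,::-1]
cv2.imwrite("pics/p4.png",cv2.resize(np.hstack([a,b]),None,fx=5.3,fy=5.3,interpolation=cv2.INTER_CUBIC)); to(.3624,.25,.009,-.5)
p=r.read_state()["ee_pos"]; p[2]=0
print((proj("top",p)-[205,200])*5.3,(proj("side",p)-[190,130])*5.3+[397,0])
E
```

```text
t 7.5 pos [ 0.3601  0.251  -0.0333] psi -0.8 tilt [-0.  0. -1.] shift cm [-0.23 -0.1  -4.23] turn -0.3 w 0.0003 g 8.2 j [-0.88 -0.05  0.89]
[240.80533843 194.97649664] [655.34232423 286.03141388]
```

View pics/p4.png

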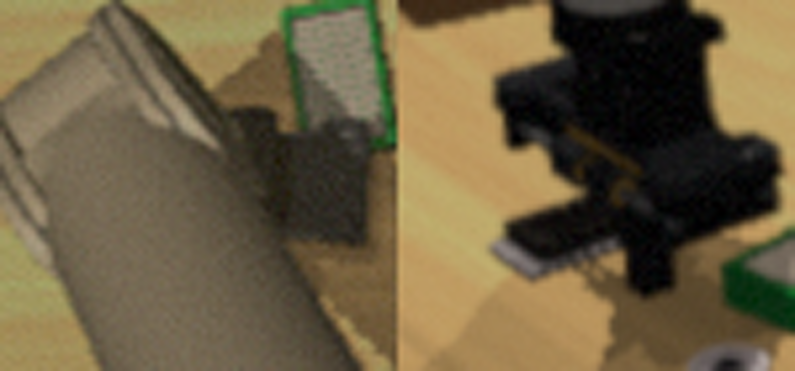

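The shut tips touch the bench at a reported z of -0.033, seen at (650,288) in the right panel. Laterally this fits. True tip height is therefore reported z + 33 mm. Back to the pad.

Request:
arm_command(moves=[0,0,-2.5,0,0,0,-2.5,0,-0.2,3.9,0,0,0,3.9,0,0,0,0,0,0,0,0,0,0,0,0,0,0,0,0,0,0,0,0,2,0,0,0,1.4,0,0,0,0.5,0,0,0,0,0], fingers=100)

```text
time: 8.45
ee_pos: [0.3626, 0.3273, -0.0242]
eef_rot: [0.008, 1.0, -0.001, -0.001]
ft_force: [-0.0, 1.0, 0.2]
width: 0.0724
grip_force: 0.0
```

Request:
arm_command(moves=[0,0,0,0,0,0,0,0,0,0,0,0,0,0,0,0,0,0,0,0,0,0,0,0,0,0,0,0,0,0,0,0,0,0,0,0,0,0,0,0], fingers=0)

```text
time: 9.28
ee_pos: [0.3632, 0.3293, -0.0229]
eef_rot: [0.007, 1.0, 0.0, 0.0]
ft_force: [-0.3, 1.8, 2.5]
width: 0.0436
grip_force: 25.0
```

```bash
python3 - <<'E'
from h import *; import cv2
cv2.imwrite("pics/p5.png",cv2.resize(r.camera("side")[130:200,190:265,::-1],None,fx=6,fy=6,interpolation=cv2.INTER_CUBIC)); to(.3624,.3288,-.024,-.5); print(r.read_state()["ft_force"])
E
```

```text
t 9.3 pos [ 0.3632  0.3292 -0.0229] psi -0.8 tilt [ 0.     0.001 -1.   ] shift cm [ 0.08 -0.05  0.11] turn -0.3 w 0.0433 g 25.0 j [-0.96 -0.05  0.77]
[-0.12774488  0.45090959  2.97359892]
```

Gripped: width 43.6 mm at 25 N. I'll lift and carry it to the orange tray.

Request:
arm_command(moves=[0,0,-1,0,0,0,-3.5,0,0,0,-4,0,0,0,-4,0,-1.37,-3.155,0,0,-1.37,-3.155,0,0,-1.37,-3.155,0,0,-1.37,-3.155,0,0,-1.37,-3.155,0,0,-1.37,-3.155,0,0,-1.37,-3.155,0,0,-1.37,-3.155,0,0])

```text
time: 10.33
ee_pos: [0.4688, 0.0729, 0.102]
eef_rot: [0.007, 1.0, 0.0, -0.0]
ft_force: [1.5, 0.2, -3.5]
width: 0.0439
grip_force: 25.0
```

Request:
arm_command(moves=[-1.37,-3.155,0,0,-1.37,-3.155,0,0,-1.37,-3.155,0,0,-1.37,-3.155,0,0,-1.37,-3.155,0,0,-1.37,-3.155,0,0,-1.37,-3.155,0,0,-1.37,-3.155,0,0,-1.37,-3.155,0,0,-1.37,-3.155,0,0])

```text
time: 11.17
ee_pos: [0.6014, -0.2436, 0.1016]
eef_rot: [0.007, 1.0, 0.0, -0.001]
ft_force: [-0.3, 0.5, -2.4]
width: 0.0434
grip_force: 25.0
```

Request:
arm_command(moves=[0,0,0,6.9,0,0,0,6.9,0,0,0,6.9,0,0,0,6.9,0,0,0,6.9,0,0,0,6.9,0,0,0,6.9,0,0,0,6.9,0,0,0,6.9,0,0,0,6.9,0,0,0,6.9,0,0,0,6.9])

```text
time: 12.17
ee_pos: [0.601, -0.2419, 0.1017]
eef_rot: [0.669, 0.743, -0.0, -0.001]
ft_force: [-0.2, 0.9, -3.3]
width: 0.0435
grip_force: 25.0
```

Request:
arm_command(moves=[0,0,0,6.9,0,0,0,6.9,0,0,0,0,0,0,0,0])

```text
time: 12.5
ee_pos: [0.6013, -0.242, 0.1016]
eef_rot: [0.75, 0.661, -0.0, -0.001]
ft_force: [-0.1, 0.1, -3.4]
width: 0.0435
grip_force: 25.0
```

```bash
python3 -c "
from h import *; to(.6023,-.2422,-.018,-97.4)"
```

```text
t 12.5 pos [ 0.6013 -0.242   0.1016] psi -97.2 tilt [-0.001  0.    -1.   ] shift cm [-1.000e-02  1.200e-01  1.196e+01] turn 0.2 w 0.0435 g 25.0 j [-0.35 -0.51  0.55]
```

Request:
arm_command(moves=[0,0.12,3.5,0,0,0,3.5,0,0,0,2.5,0,0,0,0,0,0,0,0,0])

```text
time: 12.92
ee_pos: [0.6021, -0.2423, 0.0064]
eef_rot: [0.75, 0.661, -0.001, -0.001]
ft_force: [0.9, -0.6, -1.7]
width: 0.0433
grip_force: 25.0
```

```bash
python3 - <<'E'
from h import *; import cv2
a=r.camera("top")[130:200,330:430,::-1];b=r.camera("side")[160:230,355:455,::-1]
cv2.imwrite("pics/p6.png",cv2.resize(np.hstack([a,b]),None,fx=4,fy=4,interpolation=cv2.INTER_CUBIC)); to(.6023,-.2422,-.018,-97.4)
E
```

```text
t 13.0 pos [ 0.6039 -0.2434  0.009 ] psi -97.3 tilt [ 0.002 -0.001 -1.   ] shift cm [ 0.1  -0.18  2.7 ] turn 0.1 w 0.0435 g 25.0 j [-0.3  -0.59  0.6 ]
```

View pics/p6.png

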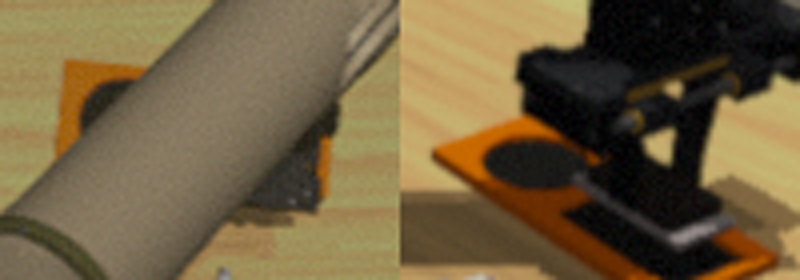

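The pad hangs over the rectangular recess, with plate corners at (577,180), (675,247) and (733,222) in the right panel. I'll compare these with the prediction.

```bash
python3 - <<'E'
from h import *
u=np.radians(-7.3); x=np.array([np.cos(u),np.sin(u)]); y=np.array([-x[1],x[0]])
for z in(.022,.027,.032,.038):
    print(z,[proj("side",[*(np.array([.6035,-.243])+a*x+b*y),z]).round(1) for a,b in((-.025,.05),(-.025,-.05),(.025,-.05))])
E
```

```text
0.022 [array([398.4, 208.2]), array([425. , 225.3]), array([439.3, 219.2])]
0.027 [array([398.5, 206.6]), array([425.2, 223.7]), array([439.5, 217.6])]
0.032 [array([398.6, 205. ]), array([425.4, 222. ]), array([439.7, 215.9])]
0.038 [array([398.8, 203.1]), array([425.6, 220. ]), array([440. , 213.9])]
```

Matches within a pixel, so z bias and lateral position hold here too. I'll lower it.

Request:
arm_command(moves=[0,0,1,0,0,0,0.7,0,0,0,0.4,0,0,0,0.2,0,0,0,0,0,0,0,0,0,0,0,0,0])

```text
time: 13.6
ee_pos: [0.6031, -0.2427, -0.0159]
eef_rot: [0.751, 0.66, 0.0, 0.0]
ft_force: [-0.5, 0.8, -3.2]
width: 0.0435
grip_force: 25.0
```

Request:
arm_command(moves=[0,0,0.1,0,0,0,0.05,0,0,0,0,0,0,0,0,0])

```text
time: 13.93
ee_pos: [0.603, -0.2425, -0.0177]
eef_rot: [0.751, 0.66, 0.0, -0.0]
ft_force: [-0.4, -0.6, -3.7]
width: 0.0438
grip_force: 25.0
```

Request:
arm_command(moves=[0,0,0.1,0,0,0,0,0,0,0,0,0])

```text
time: 14.18
ee_pos: [0.603, -0.2425, -0.0178]
eef_rot: [0.751, 0.66, 0.0, -0.0]
ft_force: [-3.6, 3.2, 5.9]
width: 0.0433
grip_force: 25.0
```

Request:
arm_command(moves=[0,0,0.1,0,0,0,0,0,0,0,0,0])

```text
time: 14.43
ee_pos: [0.603, -0.2425, -0.0179]
eef_rot: [0.751, 0.66, 0.001, -0.0]
ft_force: [-7.4, 4.5, 15.2]
width: 0.0436
grip_force: 25.0
```

Seated at -0.018 as predicted. I'll release it and go to the new oil filter.

Request:
arm_command(moves=[0,0,-0.15,0,0,0,0,0,0,0,0,0,0,0,0,0,0,0,0,0,0,0,0,0,0,0,-1,0,0,0,-3.5,0,0,0,-3.5,0,0,0,-3,0], fingers=100)

```text
time: 15.27
ee_pos: [0.6029, -0.243, 0.0945]
eef_rot: [0.751, 0.66, 0.0, 0.0]
ft_force: [1.4, 0.2, 1.1]
width: 0.0866
grip_force: 0.0
```

Request:
arm_command(moves=[-1.67,-3.16,0,0,-1.67,-3.16,0,0,-1.67,-3.16,0,0,-1.67,-3.16,0,0,-1.67,-3.16,0,0,-1.67,-3.16,0,0,0,0,0,0,0,0,0,0])

```text
time: 15.93
ee_pos: [0.4007, -0.3182, 0.0925]
eef_rot: [0.752, 0.659, 0.001, 0.0]
ft_force: [0.9, 0.1, 0.4]
width: 0.087
grip_force: 0.0
```

```bash
python3 - <<'E'
from h import *; import cv2
a=r.camera("top")[130:240,340:440,::-1];b=r.camera("side")[160:270,355:455,::-1]
cv2.imwrite("pics/p7.png",cv2.resize(np.hstack([a,b]),None,fx=4,fy=4,interpolation=cv2.INTER_CUBIC)); to(.402,-.318,-.005,-97.3)
E
```

```text
t 16.0 pos [ 0.403  -0.3172  0.0923] psi -97.4 tilt [ 0.001  0.    -1.   ] shift cm [-0.1  -0.09  9.73] turn -0.1 w 0.0870 g 0.0 j [-0.4  -0.3   0.72]
```

View pics/p7.png

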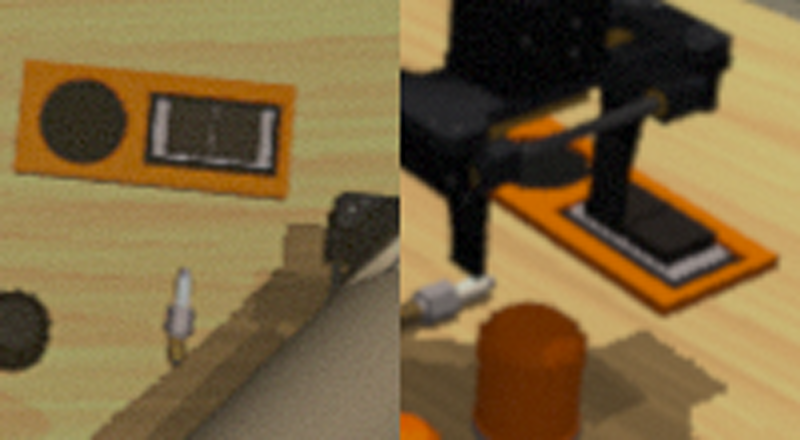

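The pad lies centred in its recess, with plate (155–277) inside recess (146–283). The gripper is above the oil filter, so down and grip.

Request:
arm_command(moves=[-0.1,-0.05,3.5,0,0,0,3.2,0,0,0,2,0,0,0,1,0,0,0,0,0,0,0,0,0])

```text
time: 16.53
ee_pos: [0.4019, -0.3187, -0.0047]
eef_rot: [0.751, 0.66, -0.0, 0.0]
ft_force: [-0.4, -0.5, 0.6]
width: 0.087
grip_force: 0.0
```

Request:
arm_command(moves=[0,0,0,0,0,0,0,0,0,0,0,0,0,0,0,0,0,0,0,0,0,0,0,0,0,0,0,0,0,0,0,0], fingers=0)

```text
time: 17.2
ee_pos: [0.4017, -0.3184, -0.0048]
eef_rot: [0.751, 0.66, 0.0, 0.0]
ft_force: [-0.1, 1.1, 6.1]
width: 0.0615
grip_force: 25.0
```

```bash
python3 -c "
from h import *; to(.6166,-.1311,.09,-97.3)"
```

```text
t 17.2 pos [ 0.4017 -0.3184 -0.0048] psi -97.4 tilt [ 0.001  0.    -1.   ] shift cm [21.34 18.91 -9.46] turn -0.1 w 0.0615 g 25.0 j [-0.25 -0.47  0.85]
```

Request:
arm_command(moves=[0,0,-1,0,0,0,-3,0,0,0,-4,0,0,0,-1,0,2.67,2.36,0,0,2.67,2.36,0,0,2.67,2.36,0,0,2.67,2.36,0,0,2.67,2.36,0,0,2.67,2.36,0,0,2.67,2.36,0,0,2.67,2.36,0,0])

```text
time: 18.2
ee_pos: [0.617, -0.1293, 0.0847]
eef_rot: [0.751, 0.66, -0.0, -0.0]
ft_force: [-0.3, -0.8, -1.8]
width: 0.0615
grip_force: 25.0
```

Request:
arm_command(moves=[0,0,0,0,0,0,0,0])

```text
time: 18.37
ee_pos: [0.6171, -0.1286, 0.0842]
eef_rot: [0.75, 0.662, -0.001, -0.0]
ft_force: [-0.2, -0.8, -2.2]
width: 0.0613
grip_force: 25.0
```

```bash
python3 -c "
from h import *; to(.6166,-.1311,0,-97.3)"
```

```text
t 18.4 pos [ 0.6171 -0.1286  0.0842] psi -97.2 tilt [-0.001 -0.    -1.   ] shift cm [-0.25 -0.01  8.42] turn 0.1 w 0.0613 g 25.0 j [-0.55 -0.5   0.37]
```

Request:
arm_command(moves=[-0.15,0,3,0,0,0,2.5,0,0,0,1.5,0,0,0,0.7,0,0,0,0.3,0,0,0,0,0,0,0,0,0])

```text
time: 18.95
ee_pos: [0.6166, -0.1328, 0.006]
eef_rot: [0.751, 0.66, 0.001, 0.001]
ft_force: [1.2, -0.4, -2.4]
width: 0.0618
grip_force: 25.0
```

Request:
arm_command(moves=[0,0,0.15,0,0,0,0.15,0,0,0,0,0,0,0,0,0])

```text
time: 19.28
ee_pos: [0.616, -0.1324, 0.002]
eef_rot: [0.751, 0.66, 0.0, 0.0]
ft_force: [0.4, 0.2, -2.0]
width: 0.0618
grip_force: 25.0
```

Request:
arm_command(moves=[0.1,0,0.12,0,0,0,0,0,0,0,0,0])

```text
time: 19.53
ee_pos: [0.6161, -0.1312, 0.0006]
eef_rot: [0.751, 0.66, 0.0, -0.0]
ft_force: [-0.7, -0.0, -2.8]
width: 0.0616
grip_force: 25.0
```

Request:
arm_command(moves=[0,0,0.12,0,0,0,0,0,0,0,0,0])

```text
time: 19.78
ee_pos: [0.6162, -0.1313, 0.0003]
eef_rot: [0.751, 0.66, 0.0, -0.0]
ft_force: [-3.9, 1.3, 7.8]
width: 0.0615
grip_force: 25.0
```

Request:
arm_command(moves=[0,0,-0.15,0,0,0,0,0,0,0,0,0,0,0,0,0,0,0,0,0,0,0,-2,0,0,0,-3.5,0,0,0,-3.5,0,0,0,-2,0], fingers=100)

```text
time: 20.53
ee_pos: [0.617, -0.1322, 0.1144]
eef_rot: [0.751, 0.66, 0.001, 0.001]
ft_force: [0.5, -0.8, 0.5]
width: 0.0868
grip_force: 0.0
```

Request:
arm_command(moves=[-1.94,-3.3,0,0,-1.94,-3.3,0,0,-1.94,-3.3,0,0,-1.94,-3.3,0,0,-1.94,-3.3,0,0,0,0,0,-6.9,0,0,0,-6.9,0,0,0,-6.9,0,0,0,-6.9,0,0,0,-6.9,0,0,0,-6.9,0,0,0,-6.9])

```text
time: 21.53
ee_pos: [0.4399, -0.2064, 0.1109]
eef_rot: [0.413, 0.911, 0.0, 0.0]
ft_force: [-0.5, -0.8, -0.0]
width: 0.0873
grip_force: 0.0
```

Request:
arm_command(moves=[0,0,0,-6.9,0,0,0,-6.9,0,0,0,-6.9,0,0,0,-6.9,0,0,0,-6.9,0,0,0,-6.9,0,0,0,0,0,0,0,0])

```text
time: 22.2
ee_pos: [0.4398, -0.2065, 0.1109]
eef_rot: [0.069, 0.998, 0.0, 0.0]
ft_force: [0.1, -1.2, -0.4]
width: 0.0868
grip_force: 0.0
```

```bash
python3 -c "
from h import *; to(.440,-.2067,-.027,-7.7)"
```

```text
t 22.2 pos [ 0.4398 -0.2065  0.1109] psi -7.9 tilt [ 0.  0. -1.] shift cm [-0.02 -0.02 13.79] turn -0.2 w 0.0868 g 0.0 j [-0.59 -0.1   1.88]
```

Request:
arm_command(moves=[0,0,3.5,0,0,0,3.5,0,0,0,3.5,0,0,0,2,0,0,0,0.9,0,0,0,0.35,0,0,0,0,0,0,0,0,0], fingers=60)

```text
time: 22.87
ee_pos: [0.4409, -0.2067, -0.0254]
eef_rot: [0.068, 0.998, -0.0, 0.001]
ft_force: [0.3, -0.8, 0.7]
width: 0.053
grip_force: 0.0
```

Request:
arm_command(moves=[0,0,0,0,0,0,0,0,0,0,0,0,0,0,0,0,0,0,0,0,0,0,0,0,0,0,0,0,0,0,0,0], fingers=0, squeeze=20)

```text
time: 23.53
ee_pos: [0.4401, -0.2063, -0.0264]
eef_rot: [0.067, 0.998, 0.0, 0.0]
ft_force: [-0.7, 1.2, 4.2]
width: 0.0225
grip_force: 20.0
```

```bash
python3 -c "
from h import *; to(.6107,.3091,.08,-5.05)"
```

```text
t 23.5 pos [ 0.4401 -0.2063 -0.0264] psi -7.7 tilt [ 0.  0. -1.] shift cm [-10.01  53.36 -10.63] turn -2.6 w 0.0225 g 20.0 j [-0.42 -0.39  2.12]
```

Request:
arm_command(moves=[0,0,-1,0,0,0,-3,0,0,0,-4,0,0,0,-4,0,0,0,0,-2.6,-0.85,3.54,0,0,-0.85,3.54,0,0,-0.85,3.54,0,0,-0.85,3.54,0,0,-0.85,3.54,0,0,-0.85,3.54,0,0,-0.85,3.54,0,0])

```text
time: 24.53
ee_pos: [0.5214, 0.0368, 0.094]
eef_rot: [0.045, 0.999, 0.0, 0.0]
ft_force: [1.3, -0.3, -0.0]
width: 0.0227
grip_force: 20.0
```

Request:
arm_command(moves=[-0.85,3.54,0,0,-0.85,3.54,0,0,-0.85,3.54,0,0,-0.85,3.54,0,0,-0.85,3.54,0,0,-0.85,3.54,0,0,-0.85,3.54,0,0,-0.5,3.0,0,0,0,0,0,0,0,0,0,0])

```text
time: 25.37
ee_pos: [0.6097, 0.308, 0.0932]
eef_rot: [0.043, 0.999, -0.001, -0.0]
ft_force: [-0.2, -0.3, -0.6]
width: 0.0231
grip_force: 20.0
```

```bash
python3 -c "
from h import *; to(.6107,.3091,-.0214,-5.05)"
```

```text
t 25.4 pos [0.6097 0.308  0.0932] psi -4.9 tilt [-0.    -0.001 -1.   ] shift cm [-0.09  0.13 11.46] turn 0.1 w 0.0231 g 20.0 j [-1.01 -0.39  1.21]
```

Request:
arm_command(moves=[0.1,0.13,3.5,0,0,0,3.5,0,0,0,2,0,0,0,1,0,0,0,0.6,0,0,0,0.3,0,0,0,0,0,0,0,0,0])

```text
time: 26.03
ee_pos: [0.6102, 0.3077, -0.014]
eef_rot: [0.045, 0.999, 0.001, 0.001]
ft_force: [-0.5, 0.1, 0.1]
width: 0.0224
grip_force: 20.0
```

Request:
arm_command(moves=[0,0,0.2,0,0,0,0.1,0,0,0,0,0,0,0,0,0])

```text
time: 26.37
ee_pos: [0.6094, 0.3076, -0.0183]
eef_rot: [0.044, 0.999, 0.0, 0.0]
ft_force: [0.4, 0.2, -0.6]
width: 0.0225
grip_force: 20.0
```

Request:
arm_command(moves=[0,0,0.15,0,0,0,0,0,0,0,0,0])

```text
time: 26.62
ee_pos: [0.6092, 0.3075, -0.0202]
eef_rot: [0.044, 0.999, -0.0, -0.0]
ft_force: [-0.3, 0.2, -1.2]
width: 0.0222
grip_force: 20.0
```

Request:
arm_command(moves=[0,0,0.1,0,0,0,0,0,0,0,0,0])

```text
time: 26.87
ee_pos: [0.6092, 0.3075, -0.0212]
eef_rot: [0.044, 0.999, -0.0, -0.0]
ft_force: [-0.5, -0.3, -0.8]
width: 0.0225
grip_force: 20.0
```

Request:
arm_command(moves=[0,0,0.1,0,0,0,0,0,0,0,0,0])

```text
time: 27.12
ee_pos: [0.6094, 0.3076, -0.0214]
eef_rot: [0.045, 0.999, 0.0, -0.0]
ft_force: [-2.9, -1.2, 5.6]
width: 0.0229
grip_force: 20.0
```

Request:
arm_command(moves=[0,0,-0.1,0,0,0,0,0,0,0,0,0,0,0,0,0,0,0,0,0,0,0,0,0,0,0,-2,0,0,0,-3.5,0,0,0,-3.5,0,0,0,-2,0], fingers=60)

```text
time: 27.95
ee_pos: [0.6106, 0.3077, 0.0929]
eef_rot: [0.045, 0.999, 0.001, 0.002]
ft_force: [0.4, 0.6, 0.6]
width: 0.0523
grip_force: 0.0
```

Request:
arm_command(moves=[1.94,-3.3,0,0,1.94,-3.3,0,0,1.94,-3.3,0,0,1.94,-3.3,0,0,1.94,-3.3,0,0,1.94,-3.3,0,0,1.94,-3.3,0,0,1.94,-3.3,0,0,0,0,0,6.9,0,0,0,6.9,0,0,0,6.9,0,0,0,6.9], fingers=100)

```text
time: 28.95
ee_pos: [0.4312, 0.0584, 0.0892]
eef_rot: [0.285, 0.959, 0.001, 0.0]
ft_force: [0.2, 0.8, -0.2]
width: 0.0871
grip_force: 0.0
```

Request:
arm_command(moves=[0,0,0,6.9,0,0,0,6.9,0,0,0,6.9,0,0,0,6.9,0,0,0,6.9,0,0,0,6.9,0,0,0,6.9,0,0,0,6.9,0,0,0,6.9,0,0,0,0,0,0,0,0])

```text
time: 29.87
ee_pos: [0.4312, 0.0583, 0.089]
eef_rot: [0.735, 0.678, 0.0, -0.0]
ft_force: [0.1, 0.5, -0.2]
width: 0.0873
grip_force: 0.0
```

```bash
python3 - <<'E'
from h import *; import cv2
a=r.camera("top")[135:225,215:325,::-1];b=r.camera("side")[120:210,255:365,::-1]
cv2.imwrite("pics/p8.png",cv2.resize(np.hstack([a,b]),None,fx=3.6,fy=3.6,interpolation=cv2.INTER_CUBIC)); to(.4315,.0582,-.023,-95)
E
```

```text
t 30.0 pos [0.4312 0.0583 0.0889] psi -94.6 tilt [ 0.  0. -1.] shift cm [-1.000e-02  3.000e-02  1.119e+01] turn 0.4 w 0.0867 g 0.0 j [-1.05  0.04 -0.34]
```

View pics/p8.png

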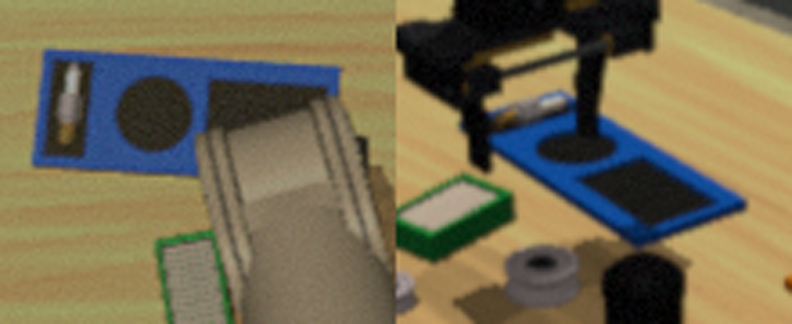

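The plug lies in its slot at (68,105), slot centre about (70,108). Now the pulley.

Request:
arm_command(moves=[0,0,3.5,0,0,0,3.5,0,0,0,2.5,0,0,0,1.3,0,0,0,0.5,0,0,0,0.1,0,0,0,0,0,0,0,0,0])

```text
time: 30.63
ee_pos: [0.4321, 0.0587, -0.0241]
eef_rot: [0.736, 0.677, 0.001, 0.0]
ft_force: [0.7, -0.1, 0.1]
width: 0.0873
grip_force: 0.0
```

Request:
arm_command(moves=[0,0,0,0,0,0,0,0,0,0,0,0,0,0,0,0,0,0,0,0,0,0,0,0,0,0,0,0], fingers=0)

```text
time: 31.22
ee_pos: [0.4314, 0.0585, -0.0249]
eef_rot: [0.736, 0.677, 0.0, 0.0]
ft_force: [-0.6, -1.0, 4.2]
width: 0.0597
grip_force: 20.0
```

```bash
python3 -c "
from h import *; to(.6033,.2254,.08,-95)"
```

```text
t 31.2 pos [ 0.4314  0.0585 -0.0249] psi -94.8 tilt [ 0.  0. -1.] shift cm [ 18.07  15.73 -10.48] turn 0.2 w 0.0597 g 20.0 j [-0.98 -0.22 -0.12]
```

Request:
arm_command(moves=[0,0,-1,0,0,0,-3,0,0,0,-4,0,0,0,-2,0,2.58,2.25,0,0,2.58,2.25,0,0,2.58,2.25,0,0,2.58,2.25,0,0,2.58,2.25,0,0,2.58,2.25,0,0,2.58,2.25,0,0,0,0,0,0])

```text
time: 32.22
ee_pos: [0.6051, 0.2309, 0.0729]
eef_rot: [0.734, 0.679, -0.0, 0.0]
ft_force: [-0.8, 0.5, -0.9]
width: 0.0598
grip_force: 20.0
```

Request:
arm_command(moves=[0,0,0,0,0,0,0,0])

```text
time: 32.38
ee_pos: [0.6028, 0.224, 0.0742]
eef_rot: [0.736, 0.677, -0.001, 0.0]
ft_force: [-0.9, -0.2, -1.6]
width: 0.0594
grip_force: 20.0
```

```bash
python3 -c "
from h import *; to(.6033,.2254,-.02,-95)"
```

```text
t 32.4 pos [0.6028 0.224  0.0742] psi -94.8 tilt [-0.001 -0.001 -1.   ] shift cm [0.15 0.05 9.42] turn 0.2 w 0.0594 g 20.0 j [-0.97 -0.39 -0.23]
```

Oscillation is settling around the target, so I'll go down.

Request:
arm_command(moves=[0,0,3,0,0,0,3,0,0,0,1.5,0,0,0,0.7,0,0,0,0.4,0,0,0,0,0,0,0,0,0,0,0,0,0])

```text
time: 33.05
ee_pos: [0.6042, 0.2254, -0.0096]
eef_rot: [0.736, 0.677, 0.001, 0.0]
ft_force: [0.3, -1.0, -0.8]
width: 0.0595
grip_force: 20.0
```

Request:
arm_command(moves=[0,0,0.3,0,0,0,0.2,0,0,0,0,0,0,0,0,0])

```text
time: 33.38
ee_pos: [0.6032, 0.2252, -0.0161]
eef_rot: [0.736, 0.677, -0.0, -0.0]
ft_force: [-0.3, 0.9, -1.3]
width: 0.0598
grip_force: 20.0
```

Request:
arm_command(moves=[0,0,0.2,0,0,0,0.1,0,0,0,0,0,0,0,0,0])

```text
time: 33.72
ee_pos: [0.6032, 0.2252, -0.0192]
eef_rot: [0.736, 0.677, -0.0, -0.0]
ft_force: [0.4, 1.0, -2.2]
width: 0.0594
grip_force: 20.0
```

Request:
arm_command(moves=[0,0,0.12,0,0,0,0,0,0,0,0,0])

```text
time: 33.97
ee_pos: [0.6035, 0.2252, -0.0198]
eef_rot: [0.736, 0.677, 0.0, -0.0]
ft_force: [-2.2, -0.8, 4.6]
width: 0.0593
grip_force: 20.0
```

Request:
arm_command(moves=[0,0,0.08,0,0,0,0,0,0,0,0,0])

```text
time: 34.22
ee_pos: [0.6034, 0.2252, -0.0198]
eef_rot: [0.736, 0.677, 0.0, -0.0]
ft_force: [-6.8, -1.4, 12.2]
width: 0.0594
grip_force: 20.0
```

Request:
arm_command(moves=[0,0,-0.15,0,0,0,0,0,0,0,0,0,0,0,0,0,0,0,0,0,0,0,-2,0,0,0,-3.5,0,0,0,-3.5,0,0,0,-2,0], fingers=100)

```text
time: 34.97
ee_pos: [0.6046, 0.2251, 0.094]
eef_rot: [0.736, 0.677, 0.002, 0.001]
ft_force: [-0.1, -0.5, 0.6]
width: 0.0871
grip_force: 0.0
```

Request:
arm_command(moves=[-1.12,-3.35,0,0,-1.12,-3.35,0,0,-1.12,-3.35,0,0,-1.12,-3.35,0,0,-1.12,-3.35,0,0,0,0,0,-7,0,0,0,-7,0,0,0,-7,0,0,0,-7,0,0,0,-7,0,0,0,-7,0,0,0,-7])

```text
time: 35.97
ee_pos: [0.4317, 0.1833, 0.0905]
eef_rot: [0.386, 0.922, 0.0, -0.0]
ft_force: [-0.5, -0.2, -0.0]
width: 0.087
grip_force: 0.0
```

Request:
arm_command(moves=[0,0,0,-7,0,0,0,-7,0,0,0,-7,0,0,0,-7,0,0,0,-7,0,0,0,-7,0,0,0,-7,0,0,0,-7,0,0,0,0,0,0,0,0])

```text
time: 36.8
ee_pos: [0.4317, 0.1833, 0.0904]
eef_rot: [-0.087, 0.996, 0.0, 0.0]
ft_force: [0.1, 0.8, -0.4]
width: 0.0868
grip_force: 0.0
```

```bash
python3 -c "
from h import *; to(.432,.1832,-.022,10.3)"
```

```text
t 36.8 pos [0.4317 0.1833 0.0904] psi 10.0 tilt [ 0.  0. -1.] shift cm [-3.000e-02 -1.000e-02  1.124e+01] turn -0.3 w 0.0868 g 0.0 j [-1.22 -0.05  1.3 ]
```

Request:
arm_command(moves=[0,0,3.5,-0.3,0,0,3.5,0,0,0,2.5,0,0,0,1.2,0,0,0,0.5,0,0,0,0,0,0,0,0,0])

```text
time: 37.38
ee_pos: [0.4322, 0.1835, -0.0209]
eef_rot: [-0.09, 0.996, 0.0, 0.0]
ft_force: [0.7, 0.2, 0.4]
width: 0.0869
grip_force: 0.0
```

Request:
arm_command(moves=[0,0,0,0,0,0,0,0,0,0,0,0,0,0,0,0,0,0,0,0,0,0,0,0,0,0,0,0], fingers=0)

```text
time: 37.97
ee_pos: [0.4319, 0.1838, -0.0212]
eef_rot: [-0.092, 0.996, 0.0, 0.0]
ft_force: [-1.3, 1.3, 6.2]
width: 0.0604
grip_force: 20.0
```

```bash
python3 -c "
from h import *; to(.5938,.1178,.08,-95.05)"
```

```text
t 38.0 pos [ 0.4319  0.1838 -0.0212] psi 10.5 tilt [ 0.     0.001 -1.   ] shift cm [-14.72  -9.44 -10.12] turn 105.6 w 0.0604 g 20.0 j [-1.15 -0.25  1.48]
```

Request:
arm_command(moves=[0,0,-1,0,0,0,-3,0,0,0,-4,0,0,0,-2,0,-2.94,-1.89,0,0,-2.94,-1.89,0,0,-2.94,-1.89,0,0,-2.94,-1.89,0,0,-2.94,-1.89,0,0,0,0,0,7.04,0,0,0,7.04,0,0,0,7.04])

```text
time: 38.97
ee_pos: [0.5936, 0.1158, 0.0786]
eef_rot: [0.097, 0.995, -0.001, -0.0]
ft_force: [0.4, -0.1, -0.6]
width: 0.0597
grip_force: 20.0
```

Request:
arm_command(moves=[0,0,0,7.04,0,0,0,7.04,0,0,0,7.04,0,0,0,7.04,0,0,0,7.04,0,0,0,7.04,0,0,0,7.04,0,0,0,7.04,0,0,0,7.04,0,0,0,7.04,0,0,0,7.04,0,0,0,7.04])

```text
time: 39.97
ee_pos: [0.593, 0.1172, 0.0788]
eef_rot: [0.74, 0.673, -0.0, -0.0]
ft_force: [-0.1, 0.1, -1.2]
width: 0.0594
grip_force: 20.0
```

Request:
arm_command(moves=[0,0,0,0,0,0,0,0])

```text
time: 40.13
ee_pos: [0.5932, 0.1171, 0.0786]
eef_rot: [0.737, 0.676, -0.0, 0.0]
ft_force: [-0.4, 0.0, -1.3]
width: 0.0597
grip_force: 20.0
```

```bash
python3 -c "
from h import *; to(.5938,.1178,-.0162,-95.05)"
```

```text
t 40.1 pos [0.5932 0.1171 0.0786] psi -94.9 tilt [-0.    -0.001 -1.   ] shift cm [0.08 0.06 9.48] turn 0.2 w 0.0597 g 20.0 j [-1.12 -0.66  0.14]
```

Request:
arm_command(moves=[0.08,0.06,3,0,0,0,3,0,0,0,1.5,0,0,0,0.7,0,0,0,0.5,0,0,0,0.3,0,0,0,0,0,0,0,0,0])

```text
time: 40.8
ee_pos: [0.5948, 0.118, -0.0105]
eef_rot: [0.738, 0.675, 0.001, 0.0]
ft_force: [-0.2, -0.4, -1.3]
width: 0.0598
grip_force: 20.0
```

Request:
arm_command(moves=[0,0,0.2,0,0,0,0.15,0,0,0,0,0,0,0,0,0])

```text
time: 41.13
ee_pos: [0.5941, 0.118, -0.015]
eef_rot: [0.738, 0.675, 0.0, -0.0]
ft_force: [0.1, -0.9, -1.2]
width: 0.0597
grip_force: 20.0
```

Request:
arm_command(moves=[0,0,0.1,0,0,0,0,0,0,0,0,0])

```text
time: 41.38
ee_pos: [0.5941, 0.118, -0.0161]
eef_rot: [0.738, 0.675, 0.0, -0.0]
ft_force: [0.7, -0.1, -0.2]
width: 0.0599
grip_force: 20.0
```

Request:
arm_command(moves=[0,0,0.1,0,0,0,0,0,0,0,0,0])

```text
time: 41.63
ee_pos: [0.5941, 0.118, -0.0162]
eef_rot: [0.738, 0.675, 0.0, -0.0]
ft_force: [-4.1, -0.5, 10.6]
width: 0.0601
grip_force: 20.0
```

Request:
arm_command(moves=[0,0,-0.1,0,0,0,0,0,0,0,0,0,0,0,0,0,0,0,0,0,0,0,-2,0,0,0,-3.5,0,0,0,-3.5,0,0,0,-2,0,0,-3.3,0,0,0,-3.3,0,0,0,-3.3,0,0], fingers=100)

```text
time: 42.63
ee_pos: [0.4946, 0.126, 0.0933]
eef_rot: [0.738, 0.675, -0.001, 0.001]
ft_force: [0.5, -0.7, 1.4]
width: 0.0872
grip_force: 0.0
```

Request:
arm_command(moves=[0,-3,0,0,0,0,0,0,0,0,0,0,0,0,0,0])

```text
time: 42.97
ee_pos: [0.4715, 0.1295, 0.095]
eef_rot: [0.738, 0.675, 0.001, -0.0]
ft_force: [0.0, 0.2, -0.9]
width: 0.0872
grip_force: 0.0
```

```bash
python3 - <<'E'
from h import *; import cv2
a=r.camera("top")[130:270,170:480,::-1];b=r.camera("side")[120:260,205:515,::-1]
cv2.imwrite("pics/p9.png",cv2.resize(np.vstack([a,b]),None,fx=2.14,fy=2.14,interpolation=cv2.INTER_CUBIC)); print(r.read_state()["time"])
E
```

```text
43.0667
```

View pics/p9.png

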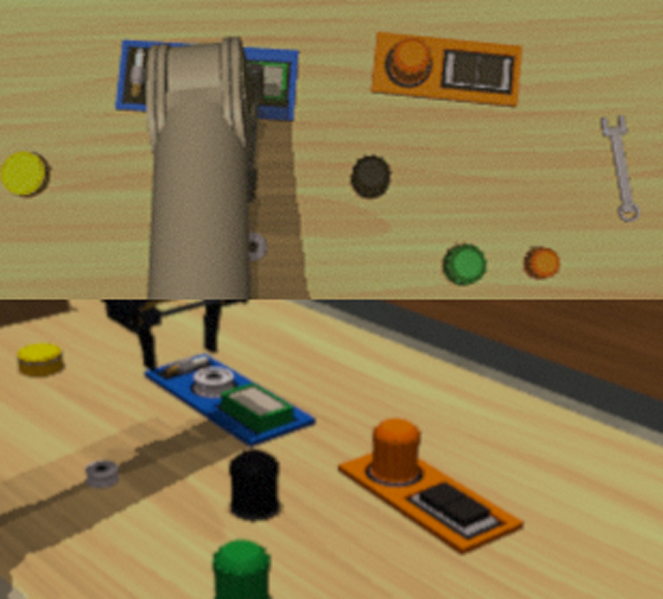

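All five parts sit in their recesses: oil filter (409,62), pad (478,70), and in the side view the pulley (212,380), air filter (258,405) and plug (187,367). The bystanders are untouched.

```bash
python3 -c "
from bench import r; print(r.close_job())"
```

```text
the job is handed in; nothing more can be done
None
```

I handed the job in after about 43 s: the final pictures show all five parts released in their recesses and the old filter, wrench and tin in place, but the hand-in returned no verdict.

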